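Fit the plantain slicing plate into its spring-held frame

ROBOT

A 6-joint arm with a two-finger parallel gripper is mounted at the origin on the work surface. World frame = base frame: x ahead of the robot, y to its left, z up, the work surface at z = 0. Lengths are in m, angles in degrees, forces in N, time in s.
With the tool pointing down it reaches from about 0.35 to 1 m from the base axis. Payload 7.1 kg.
Tool frame: the origin (TCP) lies midway between the tips of the shut fingers; the grasp point (between the pads) lies 19 mm behind it; z points along the fingers, y is the line along which they close (so a half turn about z gives the same grasp; the last joint's range is limited). The gripper opens to 85 mm and grips with 20 to 120 N. Pads are 22 mm wide; open, the fingers measure 114 mm over their backs; the gripper's body (76 mm by 85 mm) begins 54 mm behind the grasp point. The pads swing forward as they close: fully open they stand 13 mm farther back than shut.
Start: joints at [69.271, 24.242, 93.386, -0, 62.372, -1.089], TCP at [0.21, 0.589, 0.231] pointing down, gripper open.
Joint ranges: [-172.04, 172.04], [-51.8, 120.97], [4.93, 147.93], [-75.15, 255.16], [6.16, 154.13], [-145.62, 145.62]. Speed limits (degrees/s): [136.94, 136.94, 172.46, 180, 180, 180].

INTERFACE

Orientations are given as a 3x3 rotation matrix whose columns are the frame's x, y, z axes.
In Python, from station import sensors, optics, robot gives the robot as it stands.
- The arm moves only by the tool carry_out, never from a script. Its argument "targets" is a list of rows, each a list of 5 numbers: the shift along the world's x, y, z in m, then the turn about the world's z in degrees, then the opening, from -1 (shut) to 1 (fully open). In form: [[dx, dy, dz, twist, hand], ...]. A call has 1 to 5 rows; each row shifts and turns the commanded pose from where the row before left it; what a row does not reach is not made up. A row lasts 1/8 s, in which the tool goes at most 62.5 mm and 10.7 degrees, less where a joint would pass 70% of its speed; a pose out of reach is approached as far as the arm can. A call with a gripper value outside its range is refused whole. The fingers move at their own pace and stop on an object; "grip_force" is the grip in N (left out, the last holds). Time passes only in rows, so rows that do not move let the fingers close. It gives the time, the measured TCP pose, the force, the opening and the grip force at its end, in the units of the state.
- sensors.state(): the state, without advancing time (a new reading comes with each control period).
- optics.capture(name): name is "scene" or "side" or "wrist"; returns a dict with "image" (420x560x3 uint8, blue, green, red), "fx", "fy", "cx", "cy" (pixels), "R" (3x3) and "t" (3): a world point X has camera coordinates R X + t; the wrist camera has in their place "hand_eye" (4x4, takes a point from camera to tool coordinates, whose origin is the TCP and whose axes are the flange's). Camera axes: x right, y down, z forward; pixel columns grow to the right and rows downward; lengths in m; the calibration is good to about 2 mm. A picture is of the moment at which its call begins: read the wrist's pose just before it. There is no depth.
- robot.job_done(): hands the job in; it is judged then, once.
The state is a dict: "clock": time; "joint_positions": joint angles; "qvel": joint speeds; "tau": joint torques, N m; "tool_pos": TCP position; "tool_rot": TCP orientation; "contact_force": force on the tool from outside, world axes, zero at the start; "moment": the same for the moment, N m; "width": finger opening in m; "gripper_force": force on a finger pad.
Only numpy, scipy, OpenCV 4.12 (cv2) and the standard library are available. Lean on these libraries where they do the work, as an engineer would, in place of code of your own. Each camera call takes 0.05 s, during which the arm holds its last target. There are 200 camera calls.

TASK

Fit the slicing plate (the one with the single slanting blade, not the grating plate) into the frame on the clear catch box: slide its toe tongue in under the overhanging lip and push against the spring in the pocket until the heel can be lowered flat past the hook at the other end, then ease it back so that the heel sits under the hook, and let go. Do not force it, since the plastic cracks, and leave the other things where they are.

Things in the scene. Friction and masses are not known exactly. Their poses are not given: they have to be found in the camera images.
- slicing_plate: White plastic slicing plate with one slanting steel blade. Origin: centre of its underside; x to the toe, y across, z up. Flat body x = -75 (heel) to +53, 84 wide, 5 thick. Grip rib, 14 (x) by 40 (y), stands upright at x = -27 from z = 5 to 30. About 0.12 kg, centre of mass near x = -5. Starts loose, flat on the work surface (z = 0).
- toe_tip (a point): Middle of the toe tongue's front edge, on the plate's underside (plate x = +75, z = 0). The tongue, 56 wide and 4 thick, runs from the body's front (x = +53) to here, flush with the underside.
- heel_edge (a point): Middle of the slicing plate's rear edge, on the underside (plate x = -75, z = 0)
- rib (a point): Centre of the slicing plate's grip rib (plate x = -27, z = 17.5)
- grating_plate: White plate of the same outline and rib as the slicing plate, but with a steel sheet and rows of grating teeth: not wanted, leave it. Same frame as the slicing plate. The two may lie in either place.
- slicer: Clear catch box stuck firmly to the work surface, under a grey frame 208 (x) by 118 (y); it does not move. Origin: centre of its underside; x to the toe pocket, y across, z up. The plate belongs flat on the frame's ledges, 70 above the work surface, between side rails 4 high (3.5 to spare each side). A flat landing at ledge height runs from inside the pocket back to x = +42.
- toe_seat (a point): Where the toe tip ends up: mid-width at ledge height in the toe pocket (slicer x = +75, y = 0, z = 70), slicer's axes. A sprung steel shoe fills the pocket's end: its face rests at x = +74 and yields to +82.5, then stops hard; about 5 N to start it, 1 N more per mm (13.5 N at the stop), besides friction. Seated, it holds the plate back against the hook with 6 N.
- lip_edge (a point): Lower edge of the overhanging lip that roofs the toe pocket, mid-width (slicer x = +62, z = 77.5), slicer's axes. The gap above the landing is 7.5 here and narrows to 5.5 at x = +83. The lip's top is 14.5 above the ledge. Cheeks 59 apart bound the pocket; their faces stand at x = +62 too.
- hook_nose (a point): Top front edge of the fixed heel hook, mid-width (slicer x = -69.2, z = 80), slicer's axes. The hook is 30 wide, its top 10 above the ledge back to x = -85; the nose overhangs 6, its underside 6.3 above the ledge; the stem's face is at x = -75.2. To get the heel down past the nose the toe tip must be 6 to 7.5 beyond toe_seat. Tilting the plate 6 to 8 degrees toe down clears the hook on the way in.
- tostonera: Open wooden plantain press, two leaves side by side along y with handles, about 95 by 580 by 32. Origin: under the hinge. Bystander.
- spoon: Wooden stirring spoon, 280 long. Bystander.
- plantain: Green plantain, about 200 long, 38 thick. Bystander.
- salt_jar: Glass jar with a steel cap, 60 across, 85 high. Bystander.
- mortar: Wooden mortar with its pestle standing in it, 112 across. Bystander.

How it is judged:
By the outcome, as a careful person would: the job done as asked, in the order asked, and still so for the second after the job is handed in, with the robot touching nothing.
It also fails if it takes over 54 s, if anything falls off the work surface, if the arm or the gripper's body presses on something with over 40 N, if the wrist force passes 120 N, or if a joint passes its speed limit or range.

## Working session

There is one attempt and no reset: what is moved stays moved. The work goes in short steps, Python scripts to look and compute and a tool call to move; the robot and the scene stay as the last step left them, time stands still between calls to the robot, and variables do not carry over. Pictures are saved under pics/ and viewed, at most 10 in all, crops included, and the job is handed in when it is done.

Besides the shell and the picture viewer there is one more tool, called after "Request:" as a command line: name --pt "numbers of a row" for each row, then --argument value for the rest. carry_out: Moves the arm, as the interface text tells. Its arguments: {"type":"object","properties":{"targets":{"type":"array","items":{"type":"array","items":{"type":"number"}}},"grip_force":{"type":"number"}},"required":["targets"]}

```bash
mkdir -p pics; ls
cat > h.py <<'E'
from station import sensors, optics, robot
import numpy as np, cv2
def ray(c,u,v,st=None):
    d=np.array([(u-c["cx"])/c["fx"],(v-c["cy"])/c["fy"],1.])
    if "R" in c:
        R=np.array(c["R"]);return -R.T@np.array(c["t"]),R.T@d
    H=np.array(c["hand_eye"]);Rt=np.array(st["tool_rot"]);
    return Rt@H[:3,3]+np.array(st["tool_pos"]),Rt@H[:3,:3]@d
def at(c,u,v,z,st=None):
    o,d=ray(c,u,v,st);return o+d*(z-o[2])/d[2]
E
python3 - <<'E'
from h import *
import pickle
s=sensors.state();print(s)
d={}
for n in ["scene","side","wrist"]:
    c=optics.capture(n);d[n]=c;cv2.imwrite(f"pics/{n}.png",c["image"])
    if n!="wrist": print(n,ray(c,280,210))
d['s']=s;pickle.dump(d,open("c0.pkl","wb"))
im=np.hstack([cv2.resize(d[n]["image"],(800,600)) for n in ["scene"]])
cv2.imwrite("pics/a.png",im)
E
```

```text
pics
{'clock': 0.0, 'joint_positions': array([ 6.92706820e+01,  2.42852918e+01,  9.34327025e+01,  1.81186316e-03,
        6.23720815e+01, -1.08941490e+00]), 'qvel': array([ 0.02980414,  0.00846669,  0.01335669,  0.04091342, -0.06918948,
        0.04589495]), 'tau': array([-2.67999370e-03, -5.57389212e+01, -2.81742150e+01, -1.59368819e-04,
        7.53265311e-03,  4.63921867e-05]), 'tool_pos': array([0.20984572, 0.58812642, 0.2305276 ]), 'tool_rot': array([[-9.41818649e-01,  3.36120950e-01, -5.82660682e-04],
       [ 3.36121450e-01,  9.41817519e-01, -1.46042857e-03],
       [ 5.78794005e-05, -1.57130362e-03, -9.99998764e-01]]), 'contact_force': array([-0.89161154,  0.74473932,  0.43215684]), 'moment': array([-0.00521346,  0.04567242,  0.02430107]), 'gripper_force': 0.0, 'width': 0.08546890823158655}
scene (array([1.49404565, 0.44507973, 0.77729676]), array([-0.73332569, -0.36309208, -0.574816  ]))
side (array([ 0.19047021, -0.90737415,  1.2531907 ]), array([ 0.26907257,  0.59732808, -0.75552707]))
```

View pics/a.png

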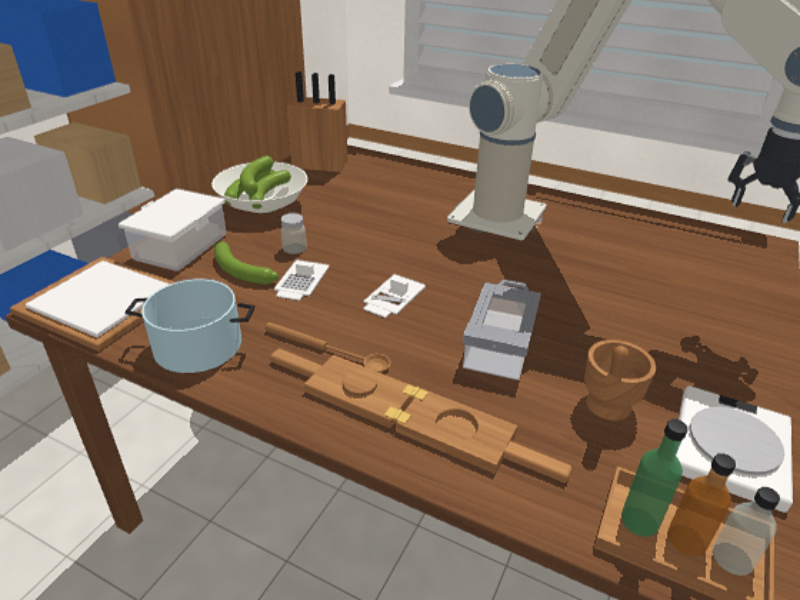

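View pics/side.png

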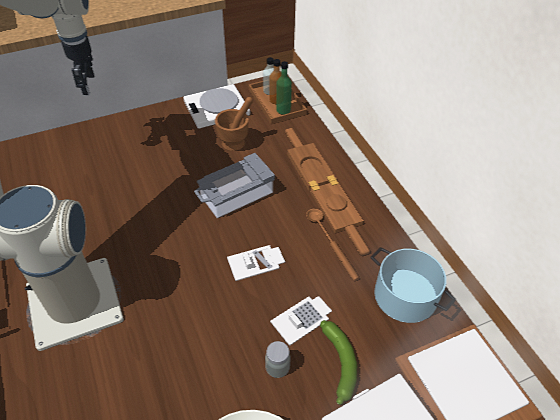

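View pics/wrist.png

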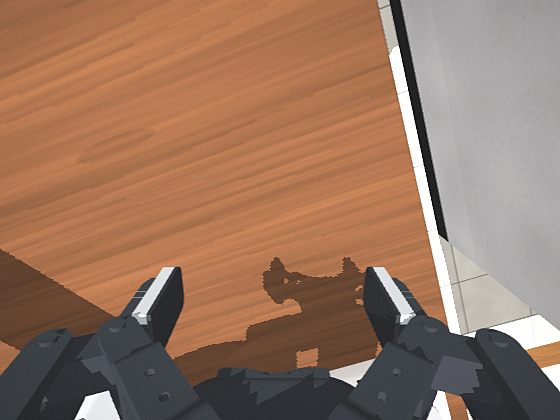

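The scene shows the slicing plate (single blade) at about (395,295) in the enlarged picture, with its toe away from the robot. The slicer is at about (502,330), and the grating plate at (302,280). The side view has the same items at (257,262), (237,185) and (300,319). I'll enlarge both.

Run:
```python
import pickle,cv2,numpy as np
d=pickle.load(open("c0.pkl","rb"))
def cr(n,u,v,w,h,s): return cv2.resize(d[n]["image"][v:v+h,u:u+w],(w*s,h*s),interpolation=cv2.INTER_CUBIC)
# scene plate 250..305,185..225 ; slicer 320..385,190..270 ; side plate 220..290,240..285 ; slicer 190..280,150..220
a=cr("scene",250,185,50,37,8);b=cr("scene",318,193,66,74,5);c=cr("side",224,240,64,42,6);e=cr("side",192,150,86,68,4)
im=np.zeros((600,800,3),np.uint8)
for x,(X,Y) in ((a,(0,0)),(c,(400,0)),(b,(0,300)),(e,(400,300))):
    x=x[:300,:400];im[Y:Y+x.shape[0],X:X+x.shape[1]]=x
cv2.imwrite("pics/b.png",im)
```

```text
(no output)
```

View pics/b.png

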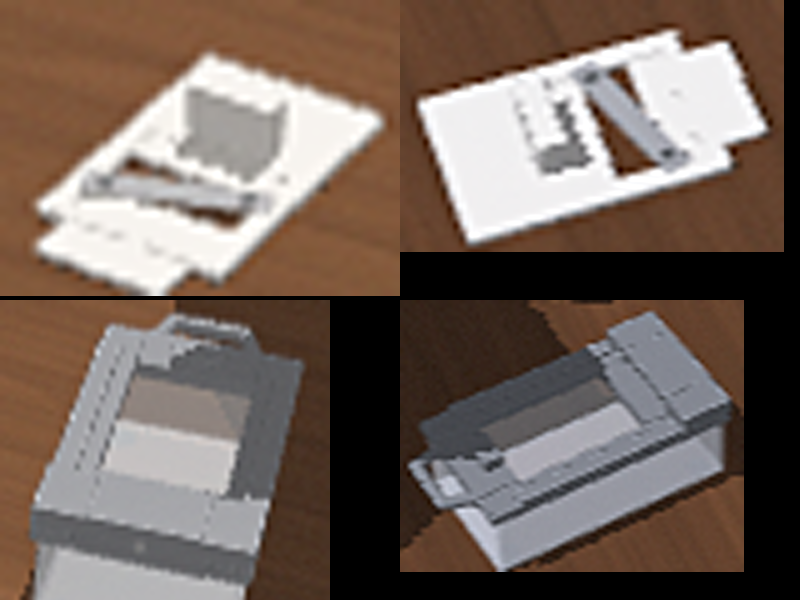

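Crop readings: the plate's heel corners are at the top and right in the scene crop and at the left in the side crop, with the tongue opposite. On the slicer, the lip end is lower left in the scene crop and upper right in the side crop, and the heel loop is at the other end. I'll fit planar poses to these points.

```bash
cat >> h.py <<'E'
from scipy.optimize import least_squares
def proj(c,X,st=None):
    X=np.atleast_2d(X)
    if "R" in c: p=X@np.array(c["R"]).T+np.array(c["t"])
    else:
        H=np.array(c["hand_eye"]);Rt=np.array(st["tool_rot"]);
        p=((X-np.array(st["tool_pos"]))@Rt-H[:3,3])@H[:3,:3]
    return np.c_[c["fx"]*p[:,0]/p[:,2]+c["cx"],c["fy"]*p[:,1]/p[:,2]+c["cy"]]
def fit(obs,x0):
    # obs: list of (cam, state, pts Nx3 (mm local), pix Nx2); pose x,y,yaw
    def f(p):
        r=[]
        for c,s,P,U in obs:
            P=np.array(P)/1000;a=p[2];R=np.array([[np.cos(a),-np.sin(a),0],[np.sin(a),np.cos(a),0],[0,0,1]])
            r.append((proj(c,P@R.T+[p[0],p[1],0],s)-U).ravel())
        return np.concatenate(r)
    q=least_squares(f,x0,loss="soft_l1");
    print("xy mm",q.x[:2]*1000,"yaw",np.degrees(q.x[2]));print(np.round(f(q.x).reshape(-1,2),1).tolist());return q.x
E
python3 - <<'E'
from h import *
import pickle
d=pickle.load(open("c0.pkl","rb"))
def px(L,o,s): return np.array(L)/s+np.array(o)-0.5+0.5/s
# left = +y
sc=[(-75,-42,5),(-75,42,5),(53,-42,5),(53,42,5)]
P=fit([(d["scene"],None,[(-75,-42,5),(-75,42,5),(53,-42,5),(53,42,0),(75,-28,4)],px([(210,55),(383,122),(38,206),(220,282),(36,248)],(250,185),8)),
 (d["side"],None,[(-75,42,5),(-75,-42,0),(75,28,4),(75,-28,0),(53,42,5),(53,-42,0)],px([(18,102),(70,242),(329,42),(370,130),(280,31),(330,167)],(224,240),6))],[.55,-.0,0])
S=fit([(d["scene"],None,[(104,-59,84.5),(104,59,84.5),(-104,-59,74),(-104,59,74)],px([(35,208),(252,253),(110,25),(302,62)],(318,193),5)),
 (d["side"],None,[(104,59,84.5),(104,-59,84.5),(-104,59,74),(-104,-59,74)],px([(252,13),(333,108),(20,125),(95,222)],(192,150),4))],[.6,.2,0])
H=np.array(d["wrist"]["hand_eye"]);print(H.round(3),d["wrist"]["fx"])
E
```

```text
xy mm [498.45179424 -67.76502635] yaw -4.080746221503284
[[-0.2, 0.1], [0.1, -0.6], [-0.2, -0.2], [-0.1, 0.2], [-0.2, -0.3], [0.5, -0.8], [0.2, 0.2], [-0.2, -0.5], [-0.5, 0.5], [-0.7, -0.5], [0.5, 0.3]]
xy mm [537.90714596 196.28747105] yaw 9.460766868801667
[[-1.4, -0.9], [0.4, -0.4], [-1.1, -1.9], [-0.1, -2.0], [0.3, -1.0], [0.1, -2.4], [-0.0, -1.6], [-0.2, -1.4]]
[[ 0.    -0.949 -0.315  0.082]
 [ 1.     0.     0.001 -0.   ]
 [-0.001 -0.315  0.949 -0.143]
 [ 0.     0.     0.     1.   ]] 315.0619365466953
```

Request:
carry_out --pt "0.02 -0.05 0 2 1" --pt "0.02 -0.05 0 2 1" --pt "0.02 -0.05 0 2 1" --pt "0.02 -0.05 0 2 1" --pt "0.02 -0.05 0 2 1"

```text
clock: 0.78
tool_pos: [0.3103, 0.337, 0.2313]
tool_rot: [[-0.986, 0.166, 0.0], [0.166, 0.986, -0.0], [-0.0, -0.0, -1.0]]
contact_force: [-0.4, -0.4, -0.1]
width: 0.0852
gripper_force: 0.0
```

Request:
carry_out --pt "0.03 -0.05 0 3 1" --pt "0.03 -0.05 0 3 1" --pt "0.03 -0.05 0 3 1" --pt "0.03 -0.05 0 0 1" --pt "0.02 -0.05 0 0 1"

```text
clock: 1.4
tool_pos: [0.4511, 0.0868, 0.2315]
tool_rot: [[-1.0, 0.011, 0.001], [0.011, 1.0, 0.0], [-0.001, 0.0, -1.0]]
contact_force: [0.6, -0.1, -0.6]
width: 0.0853
gripper_force: 0.0
```

Request:
carry_out --pt "0 -0.03 0 0 1" --pt "0 0 0 0 1" --pt "0 0 0 0 1"

```text
clock: 1.78
tool_pos: [0.4499, 0.059, 0.2313]
tool_rot: [[-1.0, 0.012, -0.0], [0.012, 1.0, 0.0], [0.0, 0.0, -1.0]]
contact_force: [-0.6, -0.3, 0.1]
width: 0.0858
gripper_force: 0.0
```

Run:
```python
from h import *
import pickle
s=sensors.state();c=optics.capture("wrist");pickle.dump((s,c),open("w1.pkl","wb"))
print(s["clock"],s["tool_pos"],s["tool_rot"].round(3),s["joint_positions"].round(1),s["contact_force"])
cv2.imwrite("pics/w1.png",c["image"])
```

```text
1.775 [0.44992073 0.05904762 0.23127741] [[-1.     0.012 -0.   ]
 [ 0.012  1.     0.   ]
 [ 0.     0.    -1.   ]] [  6.    9.7 114.3   0.   56.  -83.4] [-0.64218586 -0.27895675  0.14931178]
```

View pics/w1.png

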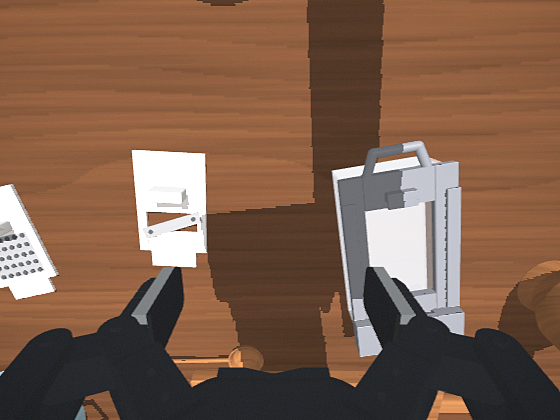

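The wrist view shows the slicing plate at (170,205) with its tongue at (174,267). The slicer spans (333..462, 160..355), with the hook at (400,197) and the lip edge near row 310. I'll enlarge for corners.

Run:
```python
from h import *
import pickle
s,c=pickle.load(open("w1.pkl","rb"));I=c["image"]
f=lambda u,v,w,h,k:cv2.resize(I[v:v+h,u:u+w],(w*k,h*k),interpolation=cv2.INTER_CUBIC)
im=np.zeros((600,800,3),np.uint8)
a=f(124,144,92,128,4);b=f(324,150,148,210,3)[:600,:430]
im[:512,:368]=a;im[:600,370:800]=f(324,150,144,200,3)[:, :430]
cv2.imwrite("pics/w1b.png",im)
```

```text
(no output)
```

View pics/w1b.png

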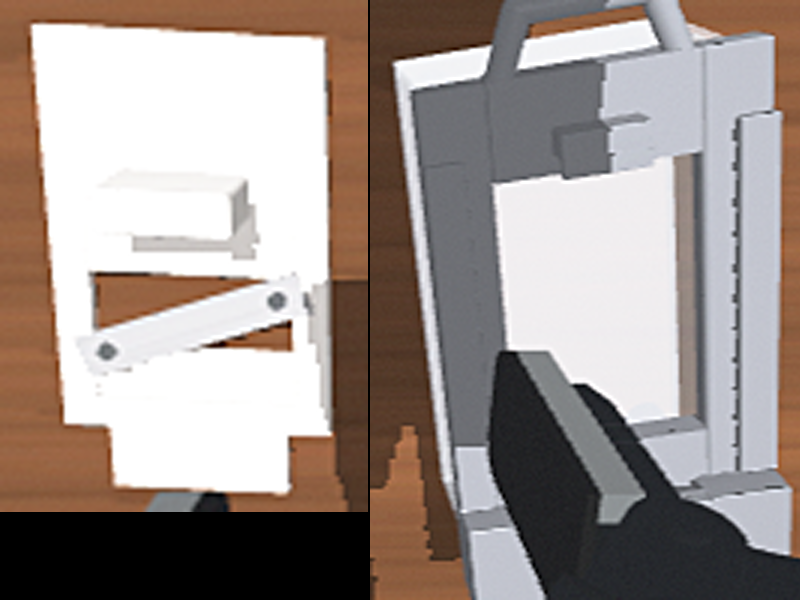

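Run:
```python
from h import *
import pickle
d=pickle.load(open("c0.pkl","rb"));s,c=pickle.load(open("w1.pkl","rb"))
def px(L,o,s): return np.array(L)/s+np.array(o)-0.5+0.5/s
pw=(c,s,[(-75,-42,5),(-75,42,5),(53,-42,5),(75,-28,4),(75,28,4)],px([(32,24),(325,38),(65,424),(115,486),(288,494)],(124,144),4))
po=[(d["scene"],None,[(-75,-42,5),(-75,42,5),(53,-42,5),(53,42,0),(75,-28,4)],px([(210,55),(383,122),(38,206),(220,282),(36,248)],(250,185),8)),
 (d["side"],None,[(-75,42,5),(-75,-42,0),(75,28,4),(75,-28,0),(53,42,5),(53,-42,0)],px([(18,102),(70,242),(329,42),(370,130),(280,31),(330,167)],(224,240),6))]
print("plate");fit([pw],[.5,-.07,0]);fit([pw]+po,[.5,-.07,0])
sw=(c,s,[(-104,-59,70),(-104,59,70),(62,59,84.5),(62,-59,84.5),(-69.2,-15,80),(-69.2,15,80)],px([(42,92),(405,35),(420,487),(95,530),(195,178),(285,169)],(324,150),3))
so=[(d["scene"],None,[(104,-59,84.5),(104,59,84.5),(-104,-59,70),(-104,59,70)],px([(35,208),(252,253),(110,25),(302,62)],(318,193),5)),
 (d["side"],None,[(104,59,84.5),(104,-59,84.5),(-104,59,70),(-104,-59,70)],px([(252,13),(333,108),(20,125),(95,222)],(192,150),4))]
print("slicer");fit([sw],[.54,.2,.16]);fit(so,[.54,.2,.16]);fit([sw]+so,[.54,.2,.16])
```

```text
plate
xy mm [496.17133126 -67.72537594] yaw -3.835252241746717
[[0.3, 0.2], [-0.6, 0.7], [0.5, -0.3], [0.2, -0.5], [-0.4, -0.4]]
xy mm [496.76575506 -67.88624198] yaw -3.916271015118282
[[0.3, 0.7], [-0.6, 1.3], [0.3, 0.1], [0.1, -0.1], [-0.5, 0.0], [-0.0, -0.1], [0.3, -0.9], [0.1, -0.5], [0.2, -0.1], [0.1, -0.6], [-0.0, -0.5], [-0.3, 0.4], [-0.8, -0.3], [-1.1, 0.7], [-1.3, -0.4], [-0.0, 0.5]]
slicer
xy mm [535.53639799 197.7968091 ] yaw 8.773224160882348
[[0.3, -0.1], [0.5, -0.5], [-0.1, 0.6], [0.1, 1.0], [-0.8, 0.5], [-0.1, -1.3]]
xy mm [537.79327553 196.73095726] yaw 9.266197766455198
[[-1.3, -0.9], [0.4, -0.4], [-1.0, -0.8], [-0.0, -0.8], [0.4, -1.1], [0.0, -2.4], [0.0, -0.8], [-0.3, -0.6]]
xy mm [535.78255859 197.69101924] yaw 8.781765485581944
[[0.1, 0.2], [0.3, -0.2], [-0.2, 0.7], [-0.0, 1.1], [-0.9, 0.7], [-0.2, -1.0], [-1.0, -1.4], [0.6, -0.7], [-0.1, -1.1], [0.8, -0.9], [-0.1, -1.0], [-0.7, -2.2], [-0.7, -1.1], [-1.4, -0.7]]
```

Request:
carry_out --pt "0.005 -0.03 -0.03 -1 1" --pt "0.005 -0.03 -0.04 -1.2 1" --pt "0.005 -0.03 -0.04 -1 1" --pt "0.0045 -0.035 -0.04 0 1" --pt "0 0 -0.03 0 1"

```text
clock: 2.45
tool_pos: [0.47, -0.0669, 0.0498]
tool_rot: [[-0.998, 0.068, -0.0], [0.068, 0.998, -0.0], [0.0, -0.0, -1.0]]
contact_force: [-0.0, 0.6, 0.6]
width: 0.0854
gripper_force: 0.0
```

Request:
carry_out --pt "0 0 -0.02 0 0.5" --pt "0 0 -0.02 0 0.3" --pt "0 0 -0.006 0 0.2" --pt "0 0 0 0 0.15" --pt "0 0 0 0 0.15"

```text
clock: 3.08
tool_pos: [0.4701, -0.0661, 0.006]
tool_rot: [[-0.998, 0.066, 0.001], [0.066, 0.998, -0.0], [-0.001, -0.0, -1.0]]
contact_force: [0.4, -0.2, 0.0]
width: 0.0494
gripper_force: 0.0
```

Run:
```python
from h import *
import pickle
s=sensors.state();w=optics.capture("wrist");c=optics.capture("side")
cv2.imwrite("pics/g1.png",np.vstack([w["image"][120:420,:],cv2.resize(c["image"][200:300,180:340],(560,350))])[:600])
```

```text
(no output)
```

View pics/g1.png

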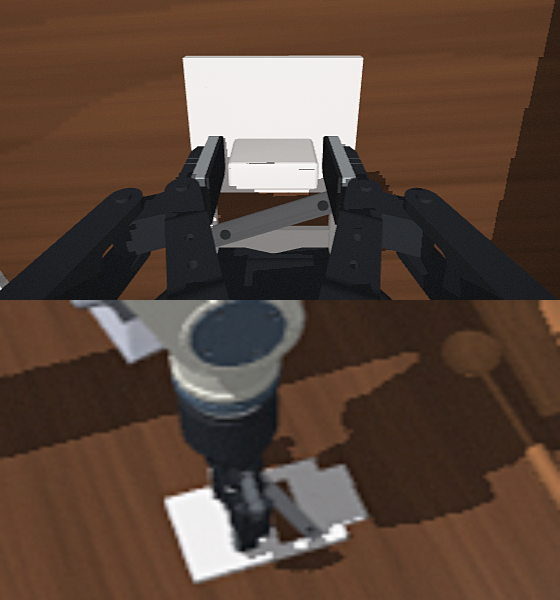

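The fingers straddle the rib evenly: the rib is at (272,165) in the upper half, with pads at x of about 210 and 342. I'll close and lift.

Request:
carry_out --pt "0 0 -0.001 0 -0.3" --pt "0 0 0 0 -0.5" --pt "0 0 0 0 -0.5" --pt "0 0 0 0 -0.5" --grip_force 50

```text
clock: 3.68
tool_pos: [0.4701, -0.0664, 0.0056]
tool_rot: [[-0.998, 0.067, 0.001], [0.067, 0.998, -0.0], [-0.001, -0.0, -1.0]]
contact_force: [-2.1, 2.1, 14.0]
width: 0.039
gripper_force: 48.6
```

Request:
carry_out --pt "0 0 0.01 0 -0.5" --pt "0 0 0.02 0 -0.5" --pt "0 0 0.03 0 -0.5" --pt "0 0 0.04 0 -0.5" --pt "0 0 0 0 -0.5"

```text
clock: 4.3
tool_pos: [0.4715, -0.0668, 0.1071]
tool_rot: [[-0.998, 0.067, 0.006], [0.067, 0.998, -0.001], [-0.006, -0.001, -1.0]]
contact_force: [0.7, 0.4, -1.1]
width: 0.0392
gripper_force: 51.1
```

Run:
```python
from h import *
import pickle
s=sensors.state();w=optics.capture("wrist");pickle.dump((s,w),open("w2.pkl","wb"))
print(s["moment"],s["contact_force"])
cv2.imwrite("pics/g2.png",w["image"])
```

```text
[ 0.01885338 -0.00467197  0.00807059] [ 0.69968445  0.419392   -1.09320029]
```

View pics/g2.png

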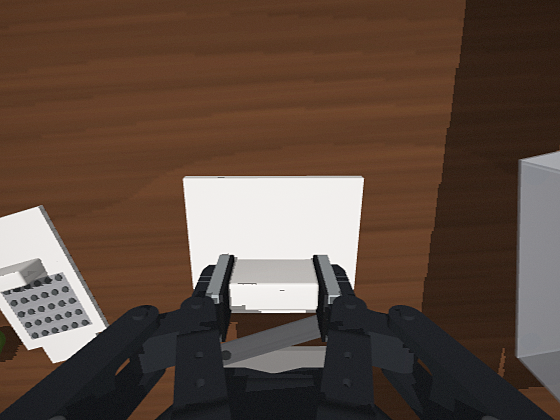

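The plate hangs level: the heel edge is at row 177, the same as when it lay flat. Its corners are at (183,177) and (363,177).

Run:
```python
from h import *
import pickle
s,c=pickle.load(open("w2.pkl","rb"))
z=s["tool_pos"][2]-.0056+.005
A=at(c,183,177,z,s);B=at(c,363,177,z,s);print(A,B,np.linalg.norm(A-B))
T=s["tool_rot"];print("heel mid in tool mm",T.T@((A+B)/2-s["tool_pos"])*1000,"edge dir deg",np.degrees(np.arctan2(*(B-A)[1::-1])), "tool y",np.degrees(np.arctan2(T[1,1],T[0,1])),s["joint_positions"])
# targets
p=np.array([535.6,197.7]);a=np.radians(8.8)
for x in (104,62,0,-27): print(x,p+x*np.array([np.cos(a),np.sin(a)]))
```

```text
[ 0.41953469 -0.10514944  0.10654586] [ 0.42510591 -0.02178671  0.10654586] 0.0835486784897657
heel mid in tool mm [ 4.93238798e+01 -1.23302359e-02  3.05285010e-01] edge dir deg 86.17655243279557 tool y 86.15185317020067 [-9.49034637e+00  2.32680561e+01  1.16797822e+02 -1.47887862e-03
  3.95899967e+01 -9.56411666e+01]
104 [638.37575167 213.61052697]
62 [596.87015965 207.18512185]
0 [535.6 197.7]
-27 [508.9178337  193.56938242]
```

Request:
carry_out --pt "0 0 0.033 0 -0.5" --pt "0.03 0.04 0 2 -0.5" --pt "0.03 0.04 0 2 -0.5" --pt "0.03 0.04 0 2 -0.5" --pt "0.03 0.04 0 2 -0.5"

```text
clock: 4.97
tool_pos: [0.5894, 0.0948, 0.1357]
tool_rot: [[-0.997, -0.074, -0.003], [-0.074, 0.997, -0.0], [0.003, -0.0, -1.0]]
contact_force: [0.1, -1.2, -0.6]
width: 0.0388
gripper_force: 51.1
```

Request:
carry_out --pt "0.03 0.04 0 2 -0.5" --pt "0.03 0.04 0 2.6 -0.5" --pt "0.027 0.047 -0.01 0 -0.5" --pt "0 0 -0.02 0 -0.5" --pt "0 0 -0.01 0 -0.5"

```text
clock: 5.6
tool_pos: [0.6742, 0.2199, 0.0938]
tool_rot: [[-0.988, -0.153, -0.005], [-0.153, 0.988, -0.002], [0.005, -0.001, -1.0]]
contact_force: [-0.4, -0.0, -0.8]
width: 0.0391
gripper_force: 51.0
```

Request:
carry_out --pt "0 0 -0.003 0 -0.5" --pt "0 0 0 0 -0.5"

```text
clock: 5.85
tool_pos: [0.6763, 0.2196, 0.0943]
tool_rot: [[-0.989, -0.151, -0.001], [-0.151, 0.989, -0.0], [0.001, -0.0, -1.0]]
contact_force: [0.9, 0.2, -1.8]
width: 0.0392
gripper_force: 51.0
```

Request:
carry_out --pt "0 0 -0.003 0 -0.5" --pt "0 0 -0.001 0 -0.5" --pt "0 0 -0.001 0 -0.5" --pt "0 0 0 0 -0.5" --grip_force 40

```text
clock: 6.35
tool_pos: [0.6768, 0.2206, 0.0899]
tool_rot: [[-0.988, -0.152, 0.001], [-0.152, 0.988, -0.0], [-0.001, -0.0, -1.0]]
contact_force: [-0.4, -1.1, 3.1]
width: 0.039
gripper_force: 51.5
```

Request:
carry_out --pt "0 0 -0.001 0 -0.5" --pt "0 0 -0.001 0 -0.5" --pt "0 0 0 0 -0.5"

```text
clock: 6.72
tool_pos: [0.6774, 0.2206, 0.0889]
tool_rot: [[-0.988, -0.152, 0.002], [-0.152, 0.988, 0.0], [-0.002, -0.0, -1.0]]
contact_force: [0.0, -2.3, 9.5]
width: 0.0392
gripper_force: 52.3
```

Request:
carry_out --pt "0 0 0 0 -0.4" --pt "0 0 0 0 -0.4" --pt "0 0 -0.001 0 -0.4" --pt "0 0 0 0 -0.4" --grip_force 25

```text
clock: 7.22
tool_pos: [0.6778, 0.2207, 0.0882]
tool_rot: [[-0.988, -0.152, 0.003], [-0.152, 0.988, 0.0], [-0.003, -0.0, -1.0]]
contact_force: [-0.8, -1.3, 10.2]
width: 0.0388
gripper_force: 52.5
```

Request:
carry_out --pt "0 0 -0.001 0 -0.4" --pt "0 0 -0.001 0 -0.4" --pt "0 0 0 0 -0.4"

```text
clock: 7.6
tool_pos: [0.6786, 0.2209, 0.0867]
tool_rot: [[-0.988, -0.152, 0.005], [-0.152, 0.988, 0.001], [-0.005, 0.0, -1.0]]
contact_force: [1.4, -2.2, 10.4]
width: 0.0389
gripper_force: 52.9
```

Request:
carry_out --pt "0 0 -0.001 0 -0.4" --pt "0 0 -0.001 0 -0.4" --pt "0 0 0 0 -0.4" --pt "0 0 0 0 -0.4"

```text
clock: 8.1
tool_pos: [0.6793, 0.221, 0.0852]
tool_rot: [[-0.988, -0.152, 0.006], [-0.152, 0.988, 0.001], [-0.006, 0.0, -1.0]]
contact_force: [2.5, -2.8, 11.9]
width: 0.0389
gripper_force: 53.4
```

Request:
carry_out --pt "0 0 0.01 0 -0.4" --pt "0 0 0.03 0 -0.4" --pt "0 0 0.01 0 -0.4" --pt "0 0 0 0 -0.4"

```text
clock: 8.6
tool_pos: [0.6768, 0.2208, 0.1328]
tool_rot: [[-0.988, -0.152, 0.001], [-0.152, 0.988, 0.0], [-0.001, 0.0, -1.0]]
contact_force: [-0.4, 0.4, -1.1]
width: 0.0388
gripper_force: 51.8
```

Run:
```python
from h import *
import pickle
s=sensors.state();w=optics.capture("wrist");c=optics.capture("side");pickle.dump((s,w,c),open("w3.pkl","wb"))
u,v=proj(c,s["tool_pos"])[0];u=int(u);v=int(v)
k=c["image"][max(v-60,0):v+60,u-80:u+80]
cv2.imwrite("pics/g3.png",np.vstack([w["image"][80:330],cv2.resize(k,(560,int(560/k.shape[1]*k.shape[0])))])[:600]);print(u,v)
```

```text
274 146
```

View pics/g3.png

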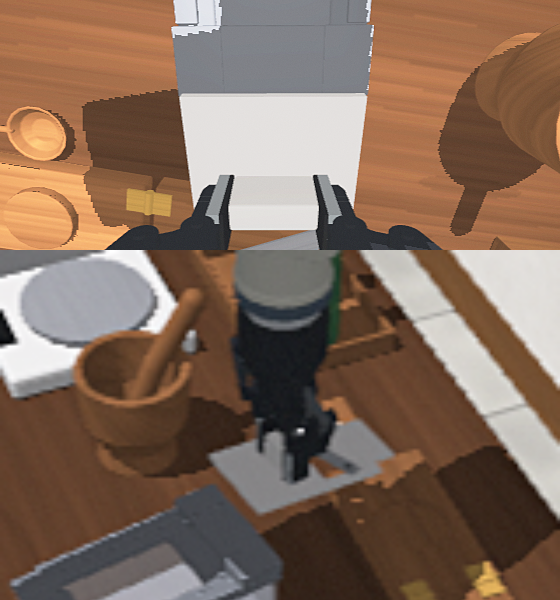

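The wrist view puts the heel edge at row 174, corners (180,174) and (367,174), wider than before, so the heel is up. The side view shows the plate clear of everything. Next I'll compute the tilt.

Run:
```python
from h import *
import pickle
s,c,_=pickle.load(open("w3.pkl","rb"));T=s["tool_rot"]
# corners with 84 mm width -> tool coords
for (st,cc,a,b) in [(pickle.load(open("w2.pkl","rb"))+((183,177),(363,177))),(s,c,(180,174),(367,174))]:
    o,d1=ray(cc,*a,st);_,d2=ray(cc,*b,st);k=.084/np.linalg.norm(d1-d2)
    print(st["tool_rot"].T@(o+k*(d1+d2)/2-st["tool_pos"])*1000)
# sub-pixel edge of plate against frame around col 270
g=c["image"][160:190,230:320].mean((1,2));print(np.round(g).astype(int))
```

```text
[ 4.91455198e+01 -1.37374009e-02  1.07840196e+00]
[51.62898781  0.52914777 -3.88184705]
[130 130 130 130 130 130 130 130 130 129 129 127 119 184 214 208 210 227
 226 225 225 225 225 225 225 225 225 225 225 225]
```

Request:
carry_out --pt "-0.04 -0.006 0 0 -0.4" --pt "-0.04 -0.006 0 0 -0.4" --pt "-0.04 -0.006 0 0 -0.4" --pt "-0.04 -0.006 0 0 -0.4" --pt "-0.023 -0.005 0 0 -0.4"

```text
clock: 9.32
tool_pos: [0.4906, 0.191, 0.1312]
tool_rot: [[-0.988, -0.153, -0.003], [-0.153, 0.988, -0.001], [0.003, -0.001, -1.0]]
contact_force: [0.1, 0.5, -0.2]
width: 0.0388
gripper_force: 51.8
```

Request:
carry_out --pt "0 0 -0.02 0 -0.4" --pt "0 0 -0.01 0 -0.4" --pt "0 0 -0.008 0 -0.4" --pt "0 0 0 0 -0.4"

```text
clock: 9.82
tool_pos: [0.4933, 0.1915, 0.0935]
tool_rot: [[-0.988, -0.152, -0.001], [-0.152, 0.988, -0.001], [0.001, -0.0, -1.0]]
contact_force: [-0.2, 0.1, -0.8]
width: 0.039
gripper_force: 51.8
```

Request:
carry_out --pt "0 0 -0.004 0 -0.4" --pt "0 0 -0.002 0 -0.4" --pt "0 0 0 0 -0.4"

```text
clock: 10.2
tool_pos: [0.4936, 0.1916, 0.0883]
tool_rot: [[-0.988, -0.152, -0.0], [-0.152, 0.988, -0.0], [0.0, -0.0, -1.0]]
contact_force: [0.2, -1.2, 0.3]
width: 0.0391
gripper_force: 51.8
```

Request:
carry_out --pt "0 0 -0.001 0 -0.4" --pt "0 0 0 0 -0.4"

```text
clock: 10.45
tool_pos: [0.4936, 0.1916, 0.0874]
tool_rot: [[-0.988, -0.152, 0.0], [-0.152, 0.988, 0.0], [-0.0, 0.0, -1.0]]
contact_force: [0.2, 0.2, -1.6]
width: 0.0391
gripper_force: 51.8
```

Request:
carry_out --pt "0 0 -0.001 0 -0.4" --pt "0 0 0 0 -0.4"

```text
clock: 10.7
tool_pos: [0.4935, 0.1916, 0.0863]
tool_rot: [[-0.988, -0.152, -0.0], [-0.152, 0.988, -0.0], [0.0, -0.0, -1.0]]
contact_force: [0.2, 0.3, -0.6]
width: 0.0391
gripper_force: 51.8
```

Request:
carry_out --pt "0 0 -0.0005 0 -0.4" --pt "0 0 0 0 -0.4"

```text
clock: 10.95
tool_pos: [0.4935, 0.1916, 0.0858]
tool_rot: [[-0.988, -0.152, -0.0], [-0.152, 0.988, -0.0], [0.0, -0.0, -1.0]]
contact_force: [-0.6, 0.4, -0.7]
width: 0.0389
gripper_force: 51.8
```

Request:
carry_out --pt "0 0 -0.001 0 -0.4" --pt "0 0 0 0 -0.4"

```text
clock: 11.2
tool_pos: [0.4936, 0.1916, 0.0849]
tool_rot: [[-0.988, -0.152, 0.0], [-0.152, 0.988, 0.0], [-0.0, 0.0, -1.0]]
contact_force: [0.3, -0.7, 0.3]
width: 0.039
gripper_force: 52.0
```

Request:
carry_out --pt "0 0 -0.0007 0 -0.4" --pt "0 0 0 0 -0.4"

```text
clock: 11.45
tool_pos: [0.4934, 0.1916, 0.0842]
tool_rot: [[-0.988, -0.152, -0.0], [-0.152, 0.988, -0.0], [0.0, -0.0, -1.0]]
contact_force: [-1.8, -0.6, 2.8]
width: 0.0388
gripper_force: 52.3
```

Run:
```python
from h import *
for i in range(1):
    s=sensors.state();print(s["moment"],s["contact_force"],s["tool_pos"])
```

```text
[0.03521249 0.07278534 0.0477909 ] [-1.76817792 -0.55620626  2.78998027] [0.49344754 0.19162242 0.08423229]
```

Request:
carry_out --pt "0 0 0.001 0 -0.4" --pt "0.005 0.001 0 0 -0.4" --pt "0.005 0.0005 0 0 -0.4" --pt "0 0 0 0 -0.4"

```text
clock: 11.95
tool_pos: [0.5044, 0.1933, 0.0851]
tool_rot: [[-0.988, -0.152, 0.001], [-0.152, 0.988, 0.0], [-0.001, 0.0, -1.0]]
contact_force: [-0.0, 0.0, -0.1]
width: 0.0391
gripper_force: 51.9
```

Run:
```python
from h import *
s=sensors.state();print(s["moment"],s["contact_force"],s["tool_pos"])
```

```text
[ 0.0405833  -0.14477603  0.01829893] [-0.02123533  0.03752511 -0.06114722] [0.50435404 0.19327183 0.08510238]
```

Request:
carry_out --pt "0.003 0.0004 0 0 -0.4" --pt "0.002 0.0003 0 0 -0.4" --pt "0 0 0 0 -0.4"

```text
clock: 12.32
tool_pos: [0.5089, 0.1939, 0.0851]
tool_rot: [[-0.988, -0.152, 0.0], [-0.152, 0.988, 0.0], [-0.0, 0.0, -1.0]]
contact_force: [-0.2, 1.1, -0.2]
width: 0.0388
gripper_force: 51.9
```

Request:
carry_out --pt "0.002 0.0003 0 0 -0.4" --pt "0.002 0.0003 0 0 -0.4" --pt "0 0 0 0 -0.4"

```text
clock: 12.7
tool_pos: [0.5119, 0.1943, 0.0849]
tool_rot: [[-0.988, -0.152, -0.001], [-0.152, 0.988, -0.0], [0.001, -0.0, -1.0]]
contact_force: [-3.7, 0.3, 2.0]
width: 0.0388
gripper_force: 52.1
```

Request:
carry_out --pt "0.002 0.0003 0 0 -0.4" --pt "0.002 0.0003 0 0 -0.4" --pt "0.001 0.0002 0 0 -0.4" --pt "0 0 0 0 -0.4"

```text
clock: 13.2
tool_pos: [0.515, 0.1947, 0.0846]
tool_rot: [[-0.988, -0.152, -0.005], [-0.152, 0.988, -0.001], [0.005, -0.001, -1.0]]
contact_force: [-10.6, -1.6, 4.9]
width: 0.0389
gripper_force: 52.5
```

Request:
carry_out --pt "0.001 0.0002 0 0 -0.4" --pt "0.001 0.0001 0 0 -0.4" --pt "0 0 0 0 -0.4"

```text
clock: 13.58
tool_pos: [0.5164, 0.1949, 0.0846]
tool_rot: [[-0.988, -0.153, -0.006], [-0.153, 0.988, -0.002], [0.006, -0.001, -1.0]]
contact_force: [-12.0, -0.1, 6.6]
width: 0.0393
gripper_force: 52.7
```

Request:
carry_out --pt "0.001 0.0002 0 0 -0.4" --pt "0.001 0.0001 0 0 -0.4" --pt "0 0 0 0 -0.4"

```text
clock: 13.95
tool_pos: [0.5178, 0.1951, 0.0844]
tool_rot: [[-0.988, -0.153, -0.007], [-0.153, 0.988, -0.002], [0.008, -0.001, -1.0]]
contact_force: [-13.7, -0.1, 7.4]
width: 0.039
gripper_force: 52.8
```

Request:
carry_out --pt "0.0008 0.0001 0 0 -0.4" --pt "0 0 0 0 -0.4"

```text
clock: 14.2
tool_pos: [0.5183, 0.1952, 0.0844]
tool_rot: [[-0.988, -0.153, -0.008], [-0.153, 0.988, -0.002], [0.008, -0.001, -1.0]]
contact_force: [-14.1, -1.3, 8.2]
width: 0.0392
gripper_force: 52.9
```

Request:
carry_out --pt "0.0003 0 0 0 -0.4" --pt "-0.0002 0 -0.001 0 -0.4" --pt "-0.0002 0 -0.001 0 -0.4" --pt "0 0 0 0 -0.4"

```text
clock: 14.7
tool_pos: [0.5181, 0.195, 0.0823]
tool_rot: [[-0.988, -0.152, -0.008], [-0.152, 0.988, -0.002], [0.008, -0.001, -1.0]]
contact_force: [-15.0, -1.7, 7.6]
width: 0.0389
gripper_force: 52.9
```

Request:
carry_out --pt "-0.0002 0 -0.001 0 -0.4" --pt "-0.0002 0 -0.001 0 -0.4" --pt "0 0 0 0 -0.4"

```text
clock: 15.08
tool_pos: [0.5177, 0.1949, 0.0803]
tool_rot: [[-0.988, -0.152, -0.008], [-0.152, 0.988, -0.002], [0.008, -0.001, -1.0]]
contact_force: [-14.1, -2.2, 7.4]
width: 0.0391
gripper_force: 53.0
```

Request:
carry_out --pt "-0.0002 0 -0.001 0 -0.4" --pt "-0.0002 0 -0.001 0 -0.4" --pt "0 0 0 0 -0.4"

```text
clock: 15.45
tool_pos: [0.5175, 0.1949, 0.0784]
tool_rot: [[-0.988, -0.152, -0.008], [-0.152, 0.988, -0.002], [0.008, -0.001, -1.0]]
contact_force: [-14.4, -1.7, 9.0]
width: 0.0388
gripper_force: 53.2
```

Request:
carry_out --pt "-0.0002 0 -0.001 0 -0.4" --pt "0 0 0 0 -0.4"

```text
clock: 15.7
tool_pos: [0.5173, 0.1949, 0.0775]
tool_rot: [[-0.988, -0.152, -0.008], [-0.152, 0.988, -0.002], [0.008, -0.001, -1.0]]
contact_force: [-13.0, -2.8, 7.5]
width: 0.0389
gripper_force: 53.3
```

Run:
```python
from h import *
s=sensors.state();print(s["moment"],s["contact_force"],s["tool_pos"])
```

```text
[-0.32467609  1.72654612  0.02577729] [-13.04058464  -2.78417149   7.45037079] [0.51733076 0.1948996  0.07747299]
```

Request:
carry_out --pt "-0.0002 0 -0.001 0 -0.4" --pt "0 0 -0.0005 0 -0.4" --pt "0 0 0 0 -0.4"

```text
clock: 16.08
tool_pos: [0.5171, 0.1948, 0.076]
tool_rot: [[-0.988, -0.152, -0.008], [-0.152, 0.988, -0.002], [0.008, -0.001, -1.0]]
contact_force: [-14.1, -2.8, 9.0]
width: 0.0385
gripper_force: 53.4
```

Request:
carry_out --pt "0 0 -0.0007 0 -0.4" --pt "0 0 0 0 -0.4"

```text
clock: 16.32
tool_pos: [0.517, 0.1948, 0.0752]
tool_rot: [[-0.988, -0.152, -0.008], [-0.152, 0.988, -0.002], [0.008, -0.001, -1.0]]
contact_force: [-14.2, -2.1, 8.3]
width: 0.0392
gripper_force: 53.3
```

Request:
carry_out --pt "0 0 -0.0007 0 -0.4" --pt "0 0 0 0 -0.4"

```text
clock: 16.58
tool_pos: [0.517, 0.1948, 0.0748]
tool_rot: [[-0.988, -0.152, -0.008], [-0.152, 0.988, -0.002], [0.008, -0.001, -1.0]]
contact_force: [-15.0, -3.2, 12.7]
width: 0.0389
gripper_force: 53.9
```

Request:
carry_out --pt "0 0 -0.0006 0 -0.4" --pt "0 0 0 0 -0.4"

```text
clock: 16.82
tool_pos: [0.517, 0.1948, 0.0748]
tool_rot: [[-0.988, -0.152, -0.008], [-0.152, 0.988, -0.002], [0.008, -0.001, -1.0]]
contact_force: [-17.4, -2.7, 18.7]
width: 0.039
gripper_force: 54.7
```

Request:
carry_out --pt "-0.001 -0.0002 0.0005 0 -0.4" --pt "-0.002 -0.0003 0 0 -0.4" --pt "-0.002 -0.0003 0 0 -0.4" --pt "0 0 0 0 -0.4"

```text
clock: 17.32
tool_pos: [0.5146, 0.1945, 0.0749]
tool_rot: [[-0.988, -0.152, -0.003], [-0.152, 0.988, -0.001], [0.003, -0.001, -1.0]]
contact_force: [-5.8, -3.1, 3.4]
width: 0.0389
gripper_force: 52.8
```

Request:
carry_out --pt "-0.002 -0.0003 0 0 -0.4" --pt "-0.002 -0.0003 0 0 -0.4" --pt "0 0 0 0 -0.4"

```text
clock: 17.7
tool_pos: [0.5114, 0.1941, 0.075]
tool_rot: [[-0.988, -0.152, -0.001], [-0.152, 0.988, -0.001], [0.001, -0.0, -1.0]]
contact_force: [-4.1, -4.2, 2.5]
width: 0.0388
gripper_force: 52.7
```

Request:
carry_out --pt "-0.001 -0.0007 0 0 -0.4" --pt "-0.001 -0.0004 0 0 -0.4" --pt "0 0 0 0 -0.4"

```text
clock: 18.08
tool_pos: [0.5113, 0.1939, 0.0751]
tool_rot: [[-0.988, -0.152, 0.002], [-0.152, 0.988, 0.001], [-0.003, 0.001, -1.0]]
contact_force: [4.6, 1.3, -6.6]
width: 0.039
gripper_force: 51.7
```

Request:
carry_out --pt "-0.001 -0.0002 0 0 -0.4" --pt "0 0 0 0 -0.4"

```text
clock: 18.32
tool_pos: [0.5112, 0.1939, 0.0753]
tool_rot: [[-0.988, -0.152, 0.004], [-0.152, 0.988, 0.001], [-0.004, 0.001, -1.0]]
contact_force: [6.3, 1.5, -10.0]
width: 0.039
gripper_force: 51.4
```

Request:
carry_out --pt "0.002 0.0003 -0.0005 0 -0.4" --pt "0 0 0 0 -0.4" --pt "0 0 0 0 0.2" --pt "0 0 0 0 0.4" --pt "0 0 0 0 0.4"

```text
clock: 18.95
tool_pos: [0.5109, 0.1934, 0.0746]
tool_rot: [[-0.988, -0.152, -0.0], [-0.152, 0.988, -0.0], [0.0, -0.0, -1.0]]
contact_force: [-0.6, -0.4, 0.3]
width: 0.0598
gripper_force: 0.0
```

Request:
carry_out --pt "0 0 0.01 0 0.4" --pt "0 0 0.03 0 0.4" --pt "0 0 0.05 0 0.4" --pt "-0.02 0 0.05 0 0.4" --pt "-0.05 0 0.01 0 0.4"

```text
clock: 19.58
tool_pos: [0.4438, 0.1945, 0.2288]
tool_rot: [[-0.988, -0.151, 0.008], [-0.151, 0.989, 0.003], [-0.008, 0.002, -1.0]]
contact_force: [-1.1, 0.6, -0.5]
width: 0.0596
gripper_force: 0.0
```

Request:
carry_out --pt "-0.02 0 0 0 0.4" --pt "0 0 0 0 0.4"

```text
clock: 19.82
tool_pos: [0.4201, 0.1935, 0.2249]
tool_rot: [[-0.988, -0.153, 0.0], [-0.153, 0.988, 0.0], [-0.0, -0.0, -1.0]]
contact_force: [0.2, -0.3, 0.3]
width: 0.0597
gripper_force: 0.0
```

Run:
```python
from h import *
w=optics.capture("wrist");c=optics.capture("side");e=optics.capture("scene")
k=lambda I,u,v,W,H,m:cv2.resize(I[v:v+H,u:u+W],(W*m,H*m),interpolation=cv2.INTER_CUBIC)
im=np.zeros((600,800,3),np.uint8)
a=w["image"];im[:420,:480]=a[:,40:520]
im[:280,480:800]=k(c["image"],195,150,80,70,4);im[285:600,480:795]=k(e["image"],320,195,63,63,5)
cv2.imwrite("pics/f.png",im)
```

```text
(no output)
```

View pics/f.png

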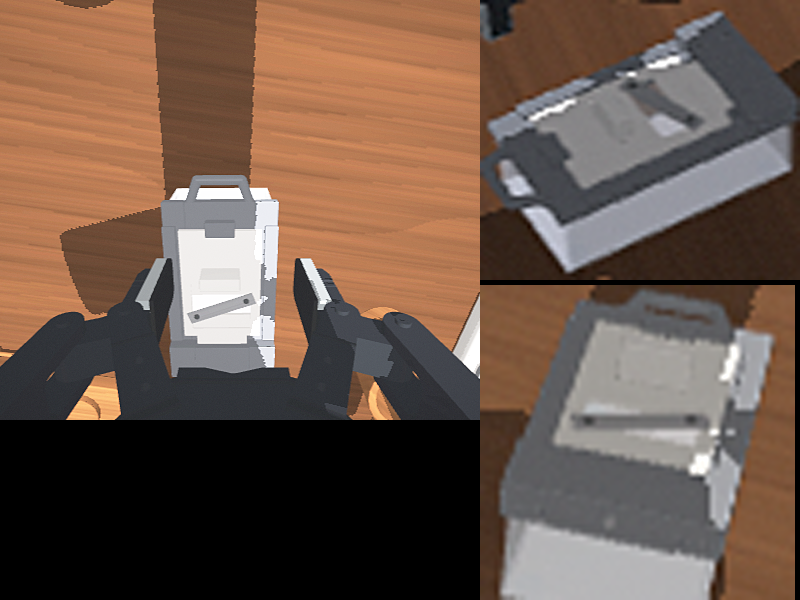

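The wrist view shows the plate flat in the frame. The hook at (220,228) overlaps the heel, and the toe is under the lip at about row 340. The gripper is clear, so I'm handing the job in.

```bash
python3 -c "
from station import robot;print(robot.job_done())"
```

```text
the job is handed in; nothing more can be done
None
```

The slicing plate is seated flat in the frame, with its toe under the lip and its heel under the hook. It was released with the gripper clear, and the job was handed in at about 20 s.

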